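Gauge the gap under a bench press platen

TASK

The bench press is being set up for the beech block: bring the tray with the block in it to the press and slide it into the slotted bed until it is fully home against the stop. Then pick up the taper gauge and, keeping it level, flat on top of the block and square to the platen's front edge, slide its thin blade in from the front under the middle of the platen until it drags snugly between block and platen, without forcing it. Finish while still holding the gauge snug at that depth, so that the gap can be read, and leave the other things on the bench alone.

Things in the scene. Friction and masses are not known exactly. Their poses are not given: they have to be found in the camera images.
- press: blue C-frame screw press fixed to the bench. Origin on the bench top under the middle of the platen; x points to the back, y to the left, z up. Column at the right (y -56 to -102 mm), head over the platen, hand wheel (radius 35) up to z = 255 mm. Steel bed, top z = 12 mm, with a slot for the tray, entered from the left. A tray fully home has its origin at x 0, y 0, z 12 mm of the press, same axes
- slot_mouth (a point): entry of the slot, at x 0, y +26, z 12 mm of the press. From here to the end stop (at y = -32): guides with inner faces at x = +-59.5 mm, gib strips over the slot with undersides at z = 20, tops at z = 24, inner edges at x = +-53.5 mm. Left of it, up to y = +50, the guides flare 8 mm outward a side without gibs, and an open ledge, top z = 12, x +-45, runs on to y = +170 mm
- tray: loose aluminium tray, 160 g, the block in its nest. Origin at the middle of the plate's underside, below the nest; its nose, at -y, goes into the slot first. Plate 116 (x) by 64 mm (y), 5 mm thick; nest walls on it 7 mm high, outside 98 x 54 mm. A neck 44 mm wide, 5 mm thick runs to y = +135 mm with the grip tab. Starts on the bench, left of the press, nose towards it (yaw within 0.25)
- tray_tab (a point): middle of the top of the tray's red upright grip tab, at x 0, y +120, z 41 mm of the tray. The tab is 40 mm wide (x), 12 mm thick (y) and 36 mm high: grip it from above, fingers closing along the tray's y. Pushing the tab towards -y slides the tray
- block: beech block, 90 x 45 mm, 45 mm high, in the tray's nest, its 90 mm side along the tray's x, about 1 mm play. Origin at the centre of its underside, 5 mm above the tray's underside. With the tray home its top is 62 mm above the bench and its front face about 5 mm in front of the platen's edge
- platen: steel platen of the press, fixed, with its screw and hand wheel. Origin at the centre of its flat lower face, 80 mm deep (x) by 60 mm wide (y), 16 mm thick; axes as the press's. Its height differs each time: 5.5 to 9 mm above the top of the block
- platen_edge (a point): middle of the front edge (at x = -40 mm) of the platen's lower face, under which the blade goes in; axes as the press's
- gauge: loose steel taper gauge, 170 mm long, 120 g, lying flat on the bench in front of the press. Origin on its flat underside, 85 mm behind the blade tip; x points to the tip, z up. Blade: a wedge 20 mm wide, flat below, 1.5 mm thick at the tip, 1 mm thicker every 10 mm, up to 12 mm at x = -20 mm: it drags when 10 x (gap - 1.5 mm) is under the platen. It may turn slightly in the grip
- gauge_grip (a point): where to grip the gauge's black handle: at x = -55 mm of the gauge, on its underside. The handle is 22 mm wide (y), 27 mm high and reaches from x = -84 to -24 mm; fingers from above, closing along the gauge's y
- gauge_tip (a point): middle of the tip edge of the gauge's blade, on its underside
- cork_block: cork sanding block, 61 x 110 x 34 mm, lying on the bench; leave alone
- try_square: try square, 95 x 162 x 18 mm, lying on the bench; leave alone
- wax_tin: round yellow wax tin, 77 mm across, 34 mm high; leave alone
- offcut: grey thin wooden offcut, 50 x 140 x 22 mm; leave alone
- yellow_tape: yellow tape measure, 68 x 76 x 37 mm; leave alone

How it is judged:
On the way, in this order (a step that is already met when the one before it is completed fails the run):
1. the tray with the block in its nest is fully home in the slot (y of tray in the frame of press below 0.0035 m and x of tray in the frame of press between -0.004 and 0.004 m and z of tray in the frame of press between 0.009 and 0.0155 m and x of block in the frame of tray between -0.005 and 0.005 m and y of block in the frame of tray between -0.005 and 0.005 m and z of block in the frame of tray below 0.008 m and angle between block's own z axis and vertical below 0.04 rad), for 0.2 s.
2. the gauge, held in the fingers, has its blade tip at least 10 mm under the platen (x of gauge_tip in the frame of platen_edge above 0.01 m and y of gauge_tip in the frame of platen_edge between -0.012 and 0.012 m and angle between the x axis of gauge and the x axis of press, either way round below 0.12 rad and angle between gauge's own z axis and vertical below 0.07 rad and contact force between the fingers and gauge above 2 N), for 0.1 s.
At the end, for the whole second after the job is handed in: Tray within 3.5 mm of home, block in its nest. Gauge in the fingers, tip 15 to 85 mm under the platen within 12 mm of its middle, square to the edge and level within 0.12 and 0.07 rad, pressing over 1 N on block and on platen (under 40 N), clear of the press, all at rest (all of step 1 and contact force between the fingers and gauge above 2 N and y of gauge_tip in the frame of platen_edge between -0.012 and 0.012 m and angle between the x axis of gauge and the x axis of press, either way round below 0.12 rad and angle between gauge's own z axis and vertical below 0.07 rad and x of gauge_tip in the frame of platen_edge between 0.015 and 0.085 m and z of gauge_tip in the frame of platen_edge below -0.001 m and contact force between gauge and platen between 1 and 40 N and contact force between gauge and block above 1 N and contact force between gauge and press below 0.5 N and linear speed of each of gauge, tray below 0.01 m/s); the arm keeps its last pose, push and grip.
It fails at once if the gauge is forced: more than 60 N between it and the platen (contact force between gauge and platen above 60 N).
It fails at once if another thing on the bench is pushed more than 30 mm (distance of any of cork_block, try_square, wax_tin, offcut, yellow_tape from where it was at the start of the episode above 0.03 m).
It also fails if it takes over 67 s, if anything falls off the work surface, if the arm or the gripper's body presses on something with over 40 N, if the wrist force passes 120 N, or if a joint passes its speed limit or range.

ROBOT

A 7-joint arm with a two-finger parallel gripper is mounted at the origin on a cart in front of the work surface, level with it; the furniture and walls round the work are solid. World frame = base frame: x ahead of the robot, y to its left, z up, the work surface at z = 0. Lengths are in m, angles in rad, forces in N, time in s.
With the tool pointing down it reaches from about 0.35 to 0.9 m from the base axis. Payload 8.1 kg.
Tool frame: the origin (TCP) lies at the centre of the arm's flange, where the gripper is bolted on; the fingertips stand 178 mm ahead of it and the grasp point (between the pads) lies 159 mm ahead of it; z points along the fingers, y is the line along which they close (so a half turn about z gives the same grasp; the last joint's range is limited). The gripper opens to 92 mm and grips with 3 to 60 N. Pads are 19 mm wide; open, the fingers measure 130 mm over their backs; the gripper's body (75 mm by 190 mm) begins 47 mm behind the grasp point.
Start: joints at [-1.263, 0.434, 0.025, 1.573, -0.012, 1.134, -0.075], TCP at [0.25, 0.573, 0.405] pointing down, gripper open.
Joint ranges: [-2.62, 2.62], [-0.44, 2.09], [-1.27, 1.32], [0.08, 2.57], [-1.32, 4.46], [0.12, 2], [-2.74, 2.74]. Speed limits (rad/s): [2.22, 2.22, 3.01, 3.01, 3.14, 3.14, 3.14].

INTERFACE

Orientations are given as a rotation vector (axis times angle).
In Python, from cell import arm gives the robot as it stands. The module is installed in compiled form; this text tells all that it offers.
- The arm moves only by the shell command python3 -m inch 'ROWS' [FORCE]. ROWS is text: rows parted by semicolons, each of 5 numbers parted by spaces: the shift along the tool's x, y, z in m, then the turn about the tool's z in rad, then the finger opening in m, from 0 to 0.0918. In form: x y z roll fingers; .... A call has 1 to 5 rows; each row is the pose to reach, as a shift and turn from the pose commanded when the call began, along the tool's axes at that moment; what a row does not reach only later rows make up. A row lasts 1/10 s, in which the tool goes at most 50 mm and 8.59 degrees, less where a joint would pass 70% of its speed; a pose out of reach is approached as far as the arm can. A call with a gripper value outside its range is refused whole. The fingers move at their own pace and stop on an object; FORCE is the grip in N (left out, the last holds). Time passes only in rows, so rows that repeat a pose let the fingers close. It gives the time, the measured TCP pose, the force, the opening and the grip force at its end, in the units of the state.
- arm.observe(): the state, without advancing time (a new reading comes with each control period).
- arm.get_image(name): name is "scene" or "side" or "wrist"; returns the picture (480x640x3 uint8, red, green, blue); there is no depth.
- arm.get_calibration(name): a dict with "intrinsics" (3x3 intrinsics, pixels), "distortion" ([k1, k2, p1, p2, k3] as OpenCV has them; the pictures are not rectified), "pose" (4x4, takes a point from camera to world coordinates). Camera axes: x right, y up, looking along -z (the intrinsics and any distortion apply to the point x, -y, -z); pixel columns grow to the right and rows downward; lengths in m; the calibration is good to about 2 mm. A picture is of the moment at which its call begins: read the wrist's pose just before it. get_calibration takes no time and is no camera call; for the wrist camera it gives the pose at the moment of the call.
- arm.sign_off(): hands the job in; it is judged then, once.
Trained networks look in the newest picture that a camera, given by its name, has taken for a name from the list of things; names that differ only in an ending like _2 or _b are one class to them, and where a whole thing is asked for, a point or a joint stands for the part that bears it (a point fixed in the world has none). Each returns a list of dicts, best first, with "conf" (0 to 1); they miss things now and then, are a little off and sometimes report something else, mostly with a low value. They report only what shows in the picture. A call takes as long as a camera call.
- arm.look_for(camera, query): "point" ([row, column] in pixels, amid what is visible of it).
- arm.silhouettes(camera, query): "region" (480x640 bool, what is visible of it) and "point" ([row, column] in pixels, amid what is visible of it).
- arm.place_of(camera, query): "point" ([row, column] in pixels: a listed point, or the origin of a listed thing).
The state is a dict: "clock": time; "joints": joint angles; "dq": joint speeds; "joint_efforts": joint torques, N m; "position": TCP position; "ee_rot": TCP orientation; "force": force on the tool from outside, world axes, zero at the start; "ft_torque": the same for the moment, N m; "width": opening from 0.0 (shut) to 1.0 (fully open); "gripper_force": force on a finger pad.
Only numpy, scipy, OpenCV 4.12 (cv2) and the standard library are available. Lean on these libraries where they do the work, as an engineer would, in place of code of your own. Each camera call takes 0.05 s, during which the arm holds its last target. There are 200 camera calls.

## Working session

There is one attempt and no reset: what is moved stays moved. The work goes in short steps, Python scripts to look and compute and a shell command to move; the robot and the scene stay as the last step left them, time stands still between calls to the robot, and variables do not carry over. Pictures are saved under pics/ and viewed, at most 10 in all, crops included, and the job is handed in when it is done.

```bash
mkdir -p pics
cat > h.py <<'E'
import numpy as np, cv2
from cell import arm
from scipy.spatial.transform import Rotation as R
def ray(cam,pt,cal=None):
    c=cal or arm.get_calibration(cam); K=np.array(c["intrinsics"]);d=np.array(c["distortion"]);P=np.array(c["pose"])
    u=cv2.undistortPoints(np.array([[[pt[1],pt[0]]]],float),K,d)[0,0]
    v=P[:3,:3]@np.array([u[0],-u[1],-1.]); return P[:3,3],v
def onz(cam,pt,z,cal=None):
    o,v=ray(cam,pt,cal); return o+v*(z-o[2])/v[2]
def tri(rs):
    A=np.zeros((3,3));b=np.zeros(3)
    for o,v in rs:
        v=v/np.linalg.norm(v);M=np.eye(3)-np.outer(v,v);A+=M;b+=M@o
    p=np.linalg.solve(A,b); return p,[np.linalg.norm(np.cross(p-o,v/np.linalg.norm(v))) for o,v in rs]
def proj(cam,X):
    c=arm.get_calibration(cam);P=np.linalg.inv(np.array(c["pose"]));q=P[:3,:3]@np.array(X)+P[:3,3]
    u=cv2.projectPoints(np.array([[q[0],-q[1],-q[2]]]),np.zeros(3),np.zeros(3),np.array(c["intrinsics"]),np.array(c["distortion"]))[0].ravel(); return u[::-1]
def save(cam,name):
    im=arm.get_image(cam); cv2.imwrite(f"pics/{name}.png",im[:,:,::-1]); return im
E
python3 - <<'E'
from h import *
np.set_printoptions(precision=4,suppress=True)
s=arm.observe(); print(s["clock"],s["position"],s["ee_rot"])
for cam in ["scene","side","wrist"]:
    im=save(cam,cam+"0"); c=arm.get_calibration(cam); print(cam,np.array(c["pose"])[:3,3], -np.array(c["pose"])[:3,2])
ims=[cv2.imread(f"pics/{c}0.png") for c in ["scene","side"]]
Q=["press","slot_mouth","tray","tray_tab","platen","platen_edge","gauge","gauge_grip","gauge_tip","block"]
for q in Q:
    rs=[]
    for cam in ["scene","side"]:
        r=arm.place_of(cam,q)
        if r: print(q,cam,np.round(r[0]["point"],1),round(r[0]["conf"],2),len(r), onz(cam,r[0]["point"],0)); rs.append(ray(cam,r[0]["point"]))
    if len(rs)==2: print("   tri",*tri(rs))
print(arm.observe()["clock"])
E
```

```text
0.0 [0.2495 0.5728 0.404 ] [-0.6408 -3.0753  0.0024]
scene [-0.8391  0.6589  0.9854] [ 0.7516 -0.4297 -0.5003]
side [-0.2235 -1.2297  0.9295] [ 0.4659  0.6996 -0.5417]
wrist [0.1902 0.5985 0.3834] [ 0.2265 -0.0996 -0.9689]
press side [268.5 377.8] 0.63 1 [ 0.629 -0.287  0.   ]
slot_mouth scene [246.  333.5] 0.91 1 [ 0.6351 -0.2766  0.    ]
slot_mouth side [260.7 372.5] 0.84 1 [ 0.6399 -0.2483  0.    ]
   tri [ 0.6222 -0.2662  0.0133] [np.float64(0.0039724133459424936), np.float64(0.003972413345942547)]
tray scene [262.4 268.4] 0.94 3 [ 0.6568 -0.0423 -0.    ]
tray side [228.8 325. ] 0.97 1 [ 0.6176 -0.0283  0.    ]
   tri [ 0.6211 -0.0304  0.0112] [np.float64(0.010466698464173736), np.float64(0.010466698464173734)]
tray_tab scene [266.  236.4] 0.82 1 [ 0.6919  0.0551 -0.    ]
tray_tab side [201.2 308.9] 0.92 2 [0.6702 0.1516 0.    ]
   tri [0.6246 0.0823 0.0452] [np.float64(0.0016113572296021458), np.float64(0.0016113572296020122)]
platen side [250.2 382.5] 0.83 2 [ 0.7001 -0.2209  0.    ]
platen_edge side [252.  369.1] 0.63 1 [ 0.6591 -0.2071  0.    ]
gauge side [308.3 333.6] 0.92 2 [ 0.4195 -0.3638  0.    ]
gauge_grip side [295.2 324.9] 0.82 1 [ 0.43   -0.3071  0.    ]
gauge_tip scene [264.4 417.4] 0.58 1 [ 0.3907 -0.4388 -0.    ]
gauge_tip side [328.5 347.6] 0.87 2 [ 0.4058 -0.4454  0.    ]
   tri [ 0.4029 -0.4457 -0.0039] [np.float64(0.004732505385274867), np.float64(0.004732505385275023)]
block scene [247.1 332.6] 0.57 1 [ 0.6304 -0.27    0.    ]
block side [226.4 328.4] 0.72 3 [ 0.6353 -0.0219  0.    ]
   tri [ 0.5104 -0.1828  0.1052] [np.float64(0.02086156290884358), np.float64(0.020861562908843525)]
1.15
```

View pics/scene0.png

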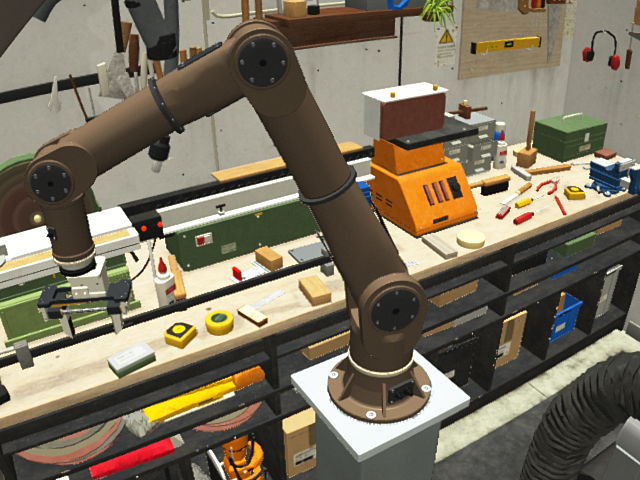

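View pics/side0.png

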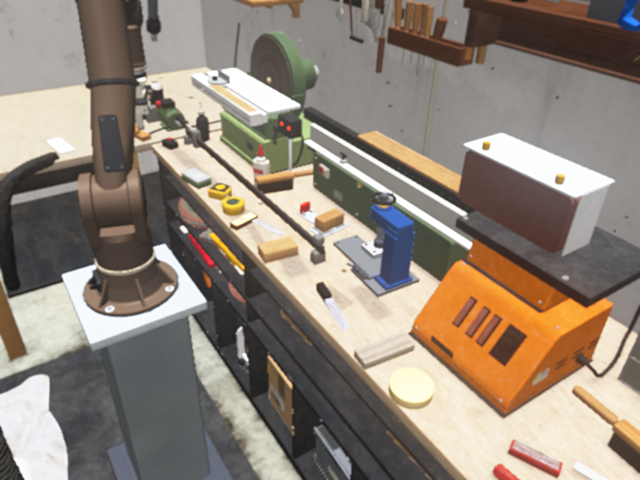

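Run:
```python
from h import *
np.set_printoptions(precision=4,suppress=True)
for n,a,b in [("end",(265,327),(253,318)),("mid?",(352,22),(135,190)),("wheel?",(0,0),(198,384))]:
    if a[0]: print(n,*tri([ray("scene",a),ray("side",b)]))
a=cv2.imread("pics/scene0.png")[200:380,0:400];b=cv2.imread("pics/side0.png")[110:350,160:440]
cv2.imwrite("pics/c1.png",np.vstack([cv2.resize(a,(640,288),interpolation=3)[:, :640],cv2.resize(b[:, :],(640,548),interpolation=3)[:310] if 0 else cv2.resize(b,(364,312),interpolation=3)[:, :] if 0 else np.pad(cv2.resize(b,(364,312),interpolation=3),((0,0),(0,276),(0,0)))]))
cv2.imwrite("pics/c2.png",cv2.resize(b,(700,600),interpolation=3))
```

```text
end [ 0.499  -0.1667  0.0306] [np.float64(0.0002177734500328894), np.float64(0.00021777345003262707)]
mid? [0.4766 0.7427 0.0783] [np.float64(0.001994395204396509), np.float64(0.001994395204396644)]
```

View pics/c2.png

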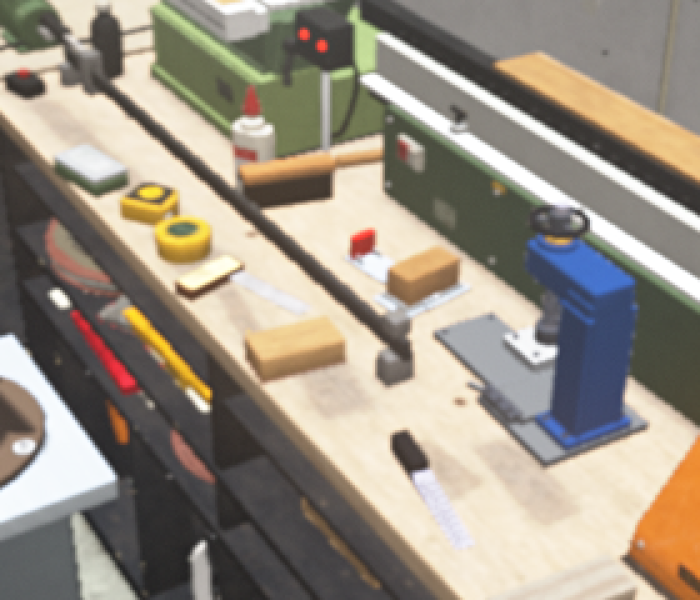

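View pics/wrist0.png

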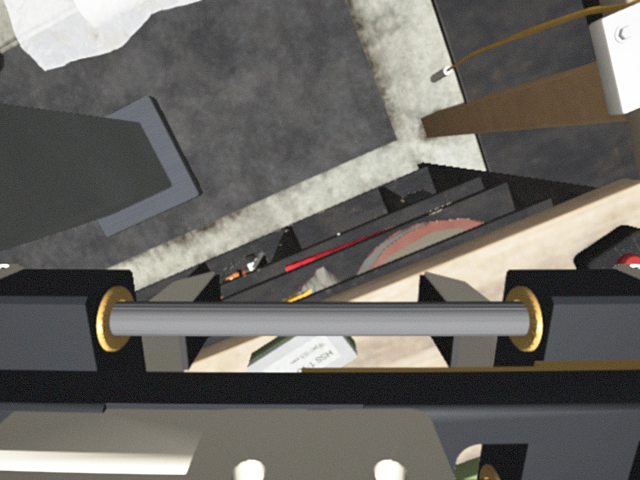

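```bash
cat >> h.py <<'E'
np.set_printoptions(precision=4,suppress=True)
def go(p,yaw,tilt=True):
    "shift/roll for TCP target p with tool y at world angle yaw (tool down)"
    s=arm.observe(); M=R.from_rotvec(s["ee_rot"]).as_matrix()
    cy=np.arctan2(M[1,1],M[0,1]); r=-((yaw-cy+np.pi/2)%np.pi-np.pi/2)
    print("t",s["clock"],"pos",np.array(s["position"]),"yaw",cy,"tz",M[:,2],"F",np.array(s["force"]),"w",s["width"],"gf",s["gripper_force"])
    print("SHIFT",M.T@(np.array(p)-s["position"]),"ROLL",r)
E
python3 -c "
from h import *
go([0.59,0.05,0.36],np.pi/2+0.0)"
```

```text
t 1.15 pos [0.2496 0.573  0.4048] yaw 1.1599371239621457 tz [ 0.      0.0001 -1.    ] F [-0.0416 -0.2086 -0.478 ] w 0.9998112649312317 gf 0.0
SHIFT [-0.5209 -0.3435  0.0447] ROLL -0.4108592028327509
```

```bash
python3 -m inch '-0.521 -0.343 0.045 -0.4 0.09; -0.521 -0.343 0.045 -0.4 0.09; -0.521 -0.343 0.045 -0.4 0.09; -0.521 -0.343 0.045 -0.4 0.09; -0.521 -0.343 0.045 -0.4 0.09' 30
python3 -c "
from h import *
go([0.59,0.05,0.36],np.pi/2+0.0)"
```

```text
clock: 1.65
position: [0.3866, 0.3622, 0.3869]
ee_rot: [0.017, 3.141, 0.001]
force: [1.1, 0.7, -0.4]
width: 0.981
gripper_force: 0.0
t 1.65 pos [0.3866 0.3622 0.3869] yaw 1.5601115092373798 tz [ 0.0004  0.0005 -1.    ] F [ 1.1088  0.7316 -0.4235] w 0.9811281255405813 gf 0.0
SHIFT [-0.2067 -0.3101  0.0268] ROLL -0.010684817557516713
```

```bash
python3 -m inch '-0.2 -0.305 0.027 0 0.09; -0.2 -0.305 0.027 0 0.09; -0.2 -0.305 0.027 0 0.09; -0.2 -0.305 0.027 0 0.09; -0.2 -0.305 0.027 0 0.09' >/dev/null
python3 -m inch '0 -0.1 0 0 0.09; 0 -0.1 0 0 0.09;0 -0.1 0 0 0.09; 0 -0.1 0 0 0.09'
python3 - <<'E'
from h import *
import time
go([0.59,0.05,0.36],np.pi/2+0.0)
cal=arm.get_calibration("wrist");save("wrist","w1")
for q in ["tray_tab","tray","block","slot_mouth"]:
    for r in arm.place_of("wrist",q)[:1]: print(q,r["conf"],np.array(r["point"]),onz("wrist",r["point"],{"tray_tab":.041,"slot_mouth":.012,"block":.005}.get(q,0),cal))
E
```

```text
clock: 2.55
position: [0.5192, 0.0528, 0.3685]
ee_rot: [0.022, 3.141, 0.0]
force: [0.2, 2.1, 0.2]
width: 0.977
gripper_force: 0.0
t 2.55 pos [0.5192 0.0528 0.3685] yaw 1.5565471727545304 tz [ 0.0004  0.0001 -1.    ] F [0.1537 2.1352 0.2112] w 0.976919888718207 gf 0.0
SHIFT [-0.0708 -0.0017  0.0085] ROLL -0.014249154040366196
tray_tab 0.96 [325.1 364. ] [0.6147 0.0924 0.041 ]
block 0.85 [325.1 245.1] [ 0.6319 -0.026   0.005 ]
```

View pics/w1.png

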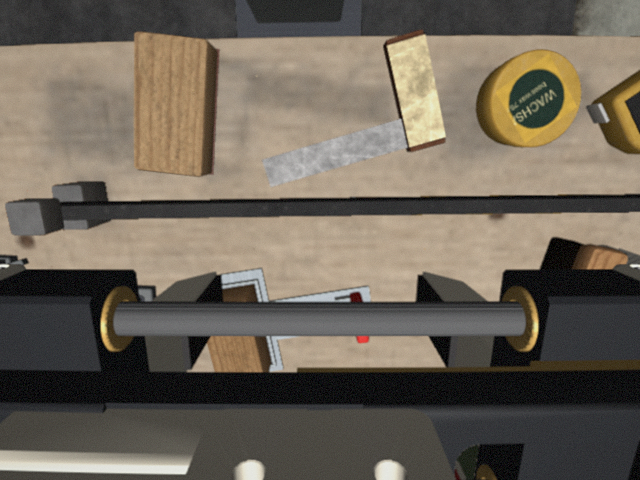

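```bash
python3 -m inch '-0.2 -0.02 0 0 0.09; -0.2 -0.02 0 0 0.09; -0.2 -0.02 0 0 0.09; -0.2 -0.02 0 0 0.09;-0.2 -0.02 0 0 0.09' 
python3 -m inch '0 0 0 0 0.09; 0 0 0 0 0.09'>/dev/null
python3 - <<'E'
from h import *
go([0.72,0.05,0.36],np.pi/2+0.0)
cal=arm.get_calibration("wrist");save("wrist","w2")
for q in ["tray_tab","tray","block","slot_mouth","press"]:
    for r in arm.place_of("wrist",q)[:1]: print(q,r["conf"],np.array(r["point"]),onz("wrist",r["point"],{"tray_tab":.041,"slot_mouth":.012,"block":.005}.get(q,0),cal))
E
```

```text
clock: 3.3
position: [0.7233, 0.0323, 0.3657]
ee_rot: [0.016, 3.141, -0.002]
force: [-0.9, 0.4, -0.7]
width: 0.979
gripper_force: 0.0
t 3.5 pos [0.7181 0.033  0.368 ] yaw 1.5612274672158424 tz [-0.0012  0.0004 -1.    ] F [-0.7748  0.2743  0.2019] w 0.9769200929527883 gf 0.0
SHIFT [-0.0017  0.017   0.008 ] ROLL -0.009568859579054179
tray_tab 0.67 [ 97.7 391.4] [0.6152 0.0907 0.041 ]
block 0.77 [120.7 250.7] [ 0.6292 -0.0281  0.005 ]
```

View pics/w2.png

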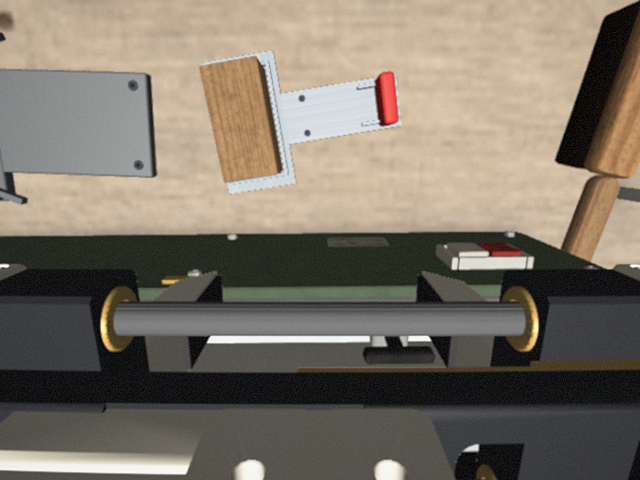

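Run:
```python
from h import *
w=lambda r,c,z: onz("wrist",(r,c),z)
a,b=w(52,272,.005),w(184,296,.005); print("plate right edge",a,b,np.linalg.norm(a-b),"yaw",np.arctan2((b-a)[1],(b-a)[0]))
y=np.arctan2((b-a)[1],(b-a)[0]); Rz=lambda t:np.array([[np.cos(t),-np.sin(t)],[np.sin(t),np.cos(t)]])
o=(a+b)[:2]/2-Rz(y)@[0,.032]; print("tray origin",o,"tab",o+Rz(y)@[0,.12])
t1,t2=w(72,378,.041),w(72,393,.041);t3,t4=w(124,380,.041),w(122,397,.041);print("tab corners",(t1+t2+t3+t4)/4)
c,d=w(73,150,.012),w(177,156,.012); e=w(175,30,.012);f=w(69,10,.012)
print("ledge end",c,d,np.linalg.norm(c-d),"yaw",np.arctan2((d-c)[1],(d-c)[0]),"edge yaws",np.arctan2(-(d-e)[0],(d-e)[1]),np.arctan2(-(c-f)[0],(c-f)[1]))
for y in [0,-.03,-.05]:
  m=(c+d)[:2]/2; print(y,"press",m-Rz(y)@[0,.17],"mouth",m-Rz(y)@[0,.144])
```

```text
plate right edge [ 0.5732 -0.0076  0.005 ] [0.6871 0.0104 0.005 ] 0.11526474717712716 yaw 0.15664696599098413
tray origin [ 0.6352 -0.0302] tab [0.6164 0.0883]
tab corners [0.6161 0.0867 0.041 ]
ledge end [ 0.5897 -0.1127  0.012 ] [ 0.6785 -0.1175  0.012 ] 0.08888252835474353 yaw -0.05475234150228956 edge yaws -0.031199781508674973 -0.051872764028681184
0 press [ 0.6341 -0.2851] mouth [ 0.6341 -0.2591]
-0.03 press [ 0.629 -0.285] mouth [ 0.6298 -0.2591]
-0.05 press [ 0.6256 -0.2849] mouth [ 0.6269 -0.2589]
```

```bash
python3 -c "
from h import *
go([0.6163,0.0875,0.188],np.pi/2+0.157)"
```

```text
t 3.8 pos [0.7184 0.0322 0.3691] yaw 1.5603092691754434 tz [ 0.0007  0.0004 -1.    ] F [-0.431  -0.7382 -0.6829] w 0.9787042468933905 gf 0.0
SHIFT [0.1028 0.0541 0.181 ] ROLL -0.16748705761945315
```

```bash
python3 -m inch '0.05 0.027 0.03 -0.08 0.06; 0.103 0.054 0.06 -0.167 0.06; 0.103 0.054 0.09 -0.167 0.06; 0.103 0.054 0.09 -0.167 0.06; 0.103 0.054 0.09 -0.167 0.06'
python3 - <<'E'
from h import *
go([0.6163,0.0875,0.188],np.pi/2+0.157)
cal=arm.get_calibration("wrist");save("wrist","w3")
for q in ["tray_tab"]:
    for r in arm.place_of("wrist",q)[:1]: print(q,r["conf"],np.array(r["point"]),onz("wrist",r["point"],{"tray_tab":.041,"slot_mouth":.012,"block":.005}.get(q,0),cal))
E
```

```text
clock: 4.3
position: [0.6157, 0.0875, 0.2779]
ee_rot: [0.246, -3.13, 0.0]
force: [0.5, 0.4, 0.3]
width: 0.662
gripper_force: 0.0
t 4.3 pos [0.6157 0.0875 0.2779] yaw 1.727917097850754 tz [-0.0017 -0.0003 -1.    ] F [0.4859 0.4019 0.3071] w 0.6624347969643285 gf 0.0
SHIFT [-0.0008 -0.0001  0.0899] ROLL 0.0001207710558575048
tray_tab 0.84 [251.8 325.5] [0.6126 0.0901 0.041 ]
```

View pics/w3.png

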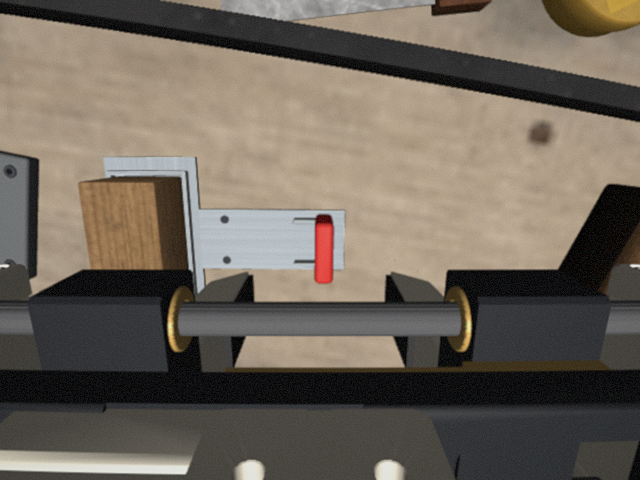

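```bash
python3 -m inch '0 0 0.03 0 0.06; 0 0 0.06 0 0.06; 0 0 0.08 0 0.06; 0 0 0.09 0 0.06; 0 0 0.09 0 0.06' 
python3 -m inch '0 0 0 0 0; 0 0 0 0 0; 0 0 0 0 0; 0 0 0 0 0; 0 0 0 0 0' 60
python3 -m inch '0 0 0 0 0; 0 0 0 0 0'
```

```text
clock: 4.9
position: [0.6171, 0.0865, 0.1879]
ee_rot: [0.243, -3.132, 0.001]
force: [0.1, -0.4, -0.6]
width: 0.657
gripper_force: 0.0
clock: 5.4
position: [0.6166, 0.0872, 0.1887]
ee_rot: [-0.245, 3.131, 0.0]
force: [0.3, 0.3, 0.1]
width: 0.265
gripper_force: 0.0
clock: 5.6
position: [0.6165, 0.0875, 0.1884]
ee_rot: [-0.245, 3.132, 0.001]
force: [-1.2, 1.6, 2.3]
width: 0.127
gripper_force: 60.0
```

```bash
python3 -m inch '0 0 -0.015 0 0; 0 0 -0.03 0 0; 0 0 -0.03 0 0'
python3 - <<'E'
from h import *
go([0.6372,-0.05,0.22],np.pi/2-0.045)
E
```

```text
clock: 5.9
position: [0.6176, 0.087, 0.2212]
ee_rot: [-0.244, 3.128, 0.001]
force: [1.1, 0.3, -2.8]
width: 0.126
gripper_force: 60.0
t 5.9 pos [0.6176 0.087  0.2212] yaw 1.7265861961708981 tz [ 0.0042  0.0008 -1.    ] F [ 1.138   0.307  -2.8475] w 0.1256404517285457 gf 59.99481797218323
SHIFT [ 0.0019 -0.1384  0.0012] ROLL 0.20078986937600152
```

```bash
python3 -m inch '0 -0.03 0 0.05 0; 0 -0.06 0 0.1 0; 0.001 -0.09 0 0.15 0; 0.002 -0.12 0 0.2 0;0.002 -0.138 0 0.2 0' >/dev/null
python3 -m inch '0 0 0 0 0; 0 0 0 0 0'
python3 - <<'E'
from h import *
go([0.6372,-0.05,0.22],np.pi/2-0.045)
save("wrist","w4"); save("side","s4"); save("scene","c4")
for cam in ["side","scene"]:
  for q in ["slot_mouth","tray","press","block"]:
    for r in arm.place_of(cam,q)[:1]: print(cam,q,r["conf"],np.array(r["point"]))
a=cv2.imread("pics/side0.png")
b=cv2.imread("pics/s4.png")[170:310,270:430];c=cv2.imread("pics/c4.png")[200:300,220:420]
cv2.imwrite("pics/m4.png",np.vstack([cv2.imread("pics/w4.png")[:300],np.hstack([cv2.resize(b,(320,280),interpolation=3),cv2.resize(c,(320,280),interpolation=3)])]))
E
```

```text
clock: 6.6
position: [0.636, -0.049, 0.2182]
ee_rot: [-0.067, -3.141, -0.001]
force: [-0.3, -0.1, -2.9]
width: 0.128
gripper_force: 60.0
t 6.6 pos [ 0.636  -0.049   0.2182] yaw 1.5279530176586567 tz [-0.0001  0.0009 -1.    ] F [-0.286  -0.0803 -2.94  ] w 0.12751221948285865 gf 59.99422252178192
SHIFT [-0.0013 -0.001  -0.0018] ROLL 0.0021566908637600246
side slot_mouth 0.75 [261.5 373.7]
side tray 0.75 [238.9 351. ]
side press 0.89 [271.  378.9]
side block 0.82 [241.1 354.7]
scene slot_mouth 0.83 [245.1 333. ]
scene tray 0.65 [245.4 306.6]
scene press 0.84 [248.8 342.9]
scene block 0.59 [245.4 307.2]
```

View pics/m4.png

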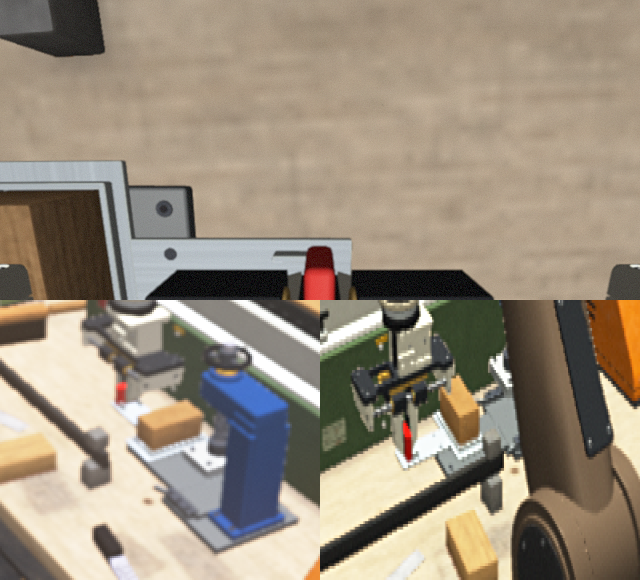

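Run:
```python
from h import *
Rz=lambda t:np.array([[np.cos(t),-np.sin(t)],[np.sin(t),np.cos(t)]])
l=onz("wrist",(186,192),.012);l2=onz("wrist",(237,194),.012);t=onz("wrist",(161,127),.035);n=onz("wrist",(239,352),.035)
print("ledge yaw",np.arctan2(*( (l2-l)[1::-1])))
le=onz("wrist",(187,134),.012);print("ledge edge yaw",np.arctan2(-(l-le)[0],(l-le)[1]))
t2=onz("wrist",(161,5),.035);print("plate edge yaw",np.arctan2(-(t-t2)[0],(t-t2)[1]))
tn=onz("wrist",(240,135),.035);print("neck edge yaw",np.arctan2(-(n-tn)[0],(n-tn)[1]))
y=-.045
P=l[:2]-Rz(y)@[-.045,.17]; print("press",P)
print("tray by corner",t[:2]-Rz(y)@[-.058,.032],"by neck corner",n[:2]-Rz(y)@[-.022,.135])
p=arm.observe()["position"][:2]; print("tray by TCP",p-Rz(y)@[0,.12])
for T in (t[:2]-Rz(y)@[-.058,.032],n[:2]-Rz(y)@[-.022,.135],p-Rz(y)@[0,.12]): print("tray in press",Rz(y).T@(T-P))
s=[tri([ray("scene",a),ray("side",b)])for a,b in [((245.1,333),(261.5,373.7)),((248.8,342.9),(271,378.9))]];print(s)
```

```text
ledge yaw -0.08827084792799163
ledge edge yaw -0.02927454039415942
plate edge yaw -0.05105734113810421
neck edge yaw -0.03817079411451237
press [ 0.6248 -0.2844]
tray by corner [ 0.6297 -0.1664] by neck corner [ 0.6288 -0.1697]
tray by TCP [ 0.6306 -0.1692]
tray in press [-0.0004  0.1181]
tray in press [-0.0012  0.1148]
tray in press [0.0006 0.1153]
[(array([ 0.6265, -0.268 ,  0.0121]), [np.float64(0.001980623506452494), np.float64(0.001980623506452481)]), (array([ 0.6192, -0.3002, -0.0039]), [np.float64(0.006439636962145355), np.float64(0.006439636962145256)])]
```

```bash
python3 -m inch '0 0 0.008 0 0; 0 0 0.016 0 0; 0 0 0.016 0 0' 
python3 -m inch '0 -0.015 0 0 0; 0 -0.03 0 0 0; 0 -0.045 0 0 0; 0 -0.045 0 0 0'
python3 - <<'E'
from h import *
go([0.6372,-0.05,0.22],np.pi/2-0.045)
for q in ("slot_mouth","tray"):
    for r in arm.place_of("wrist",q)[:1]: print(q,r)
save("wrist","w5"); save("side","s5"); save("scene","c5")
b=cv2.imread("pics/s5.png")[190:310,310:430];c=cv2.imread("pics/c5.png")[190:290,250:350]
cv2.imwrite("pics/m5.png",np.vstack([cv2.imread("pics/w5.png")[:280],np.hstack([cv2.resize(b,(320,320),interpolation=3),cv2.resize(c,(320,320),interpolation=3)])]))
E
```

```text
clock: 7.45
position: [0.6357, -0.0495, 0.2009]
ee_rot: [-0.069, -3.14, 0.0]
force: [0.4, 1.4, -2.7]
width: 0.13
gripper_force: 60.0
clock: 7.85
position: [0.6334, -0.0993, 0.2025]
ee_rot: [0.077, 3.141, -0.004]
force: [0.1, -0.8, -2.5]
width: 0.127
gripper_force: 60.0
t 7.85 pos [ 0.6334 -0.0993  0.2025] yaw 1.5216629577874297 tz [ 0.     -0.0026 -1.    ] F [ 0.066  -0.7671 -2.5025] w 0.12650818795737043 gf 59.99252200126648
SHIFT [-0.0013  0.0493 -0.0176] ROLL -0.004133369007466969
```

View pics/m5.png

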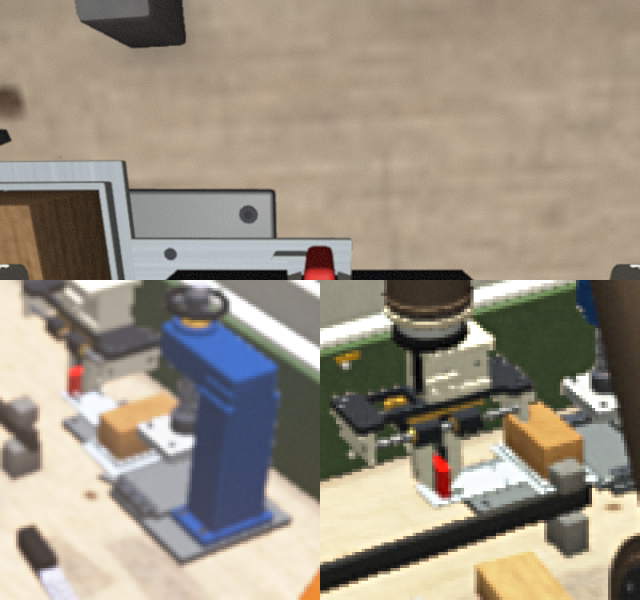

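Run:
```python
from h import *
Rz=lambda t:np.array([[np.cos(t),-np.sin(t)],[np.sin(t),np.cos(t)]])
im=cv2.cvtColor(cv2.imread("pics/w5.png"),cv2.COLOR_BGR2GRAY).astype(float)
def rows(c0,c1,r0,r1):
    g=np.abs(np.gradient(cv2.GaussianBlur(im,(3,3),0),axis=0)); return [(r0+np.argmax(g[r0:r1,c]),c) for c in range(c0,c1,3)]
for n,a,z in [("ledge",(140,268,182,200),.012),("plate",(10,122,154,168),.019),("neck",(136,300,232,246),.019)]:
    p=np.array([onz("wrist",x,z) for x in rows(*a)]); k=np.polyfit(p[:,1],p[:,0],1); r=p[:,0]-np.polyval(k,p[:,1]); m=np.abs(r)<.0015; k=np.polyfit(p[m,1],p[m,0],1)
    print(n,"yaw",-np.arctan(k[0]),m.mean(),"x at y=-0.15",np.polyval(k,-.15))
l=onz("wrist",(190,275),.012);y=-.048
P=l[:2]-Rz(y)@[-.045,.17];T=onz("wrist",(161,127),.019)[:2]-Rz(y)@[-.058,.032];print(P,T,Rz(y).T@(T-P))
```

```text
ledge yaw -0.04881345508431812 1.0 x at y=-0.15 0.5852502887761025
plate yaw -0.0397794024875009 1.0 x at y=-0.15 0.5724873491778822
neck yaw -0.04697918122655088 1.0 x at y=-0.15 0.6079463692156208
[ 0.6246 -0.2845] [ 0.6278 -0.2107] [-0.0003  0.0739]
```

```bash
python3 -m inch '0 -0.01 0 0 0; 0 -0.02 0 0 0; 0 -0.03 0 0 0; 0 -0.035 0 0 0' 
python3 -m inch '0 -0.007 0 0 0; 0 -0.014 0 0 0; 0 -0.02 0 0 0;0 -0.02 0 0 0'
python3 - <<'E'
from h import *
Rz=lambda t:np.array([[np.cos(t),-np.sin(t)],[np.sin(t),np.cos(t)]])
go([0,0,0],1.52)
y=-.048;print("tab in press",Rz(y).T@(np.array(arm.observe()["position"])[:2]-[.6246,-.2845]))
E
```

```text
clock: 8.5
position: [0.6322, -0.1317, 0.2024]
ee_rot: [0.072, 3.141, -0.002]
force: [0.4, -0.4, -3.3]
width: 0.13
gripper_force: 60.0
clock: 8.9
position: [0.6314, -0.1508, 0.2023]
ee_rot: [0.071, 3.141, -0.001]
force: [-0.2, 0.7, -3.1]
width: 0.124
gripper_force: 60.0
t 8.9 pos [ 0.6314 -0.1508  0.2023] yaw 1.5254551480312024 tz [ 0.     -0.0007 -1.    ] F [-0.2044  0.6776 -3.133 ] w 0.12402017763314431 gf 59.99337315559387
SHIFT [0.6376 0.1222 0.2022] ROLL 0.005455148031202395
tab in press [0.0004 0.1339]
```

```bash
python3 -m inch '0 0 0.0015 0 0; 0 0 0.0015 0 0.03; 0 0 0.0015 0 0.03; 0 0 0.0015 0 0.03;  0 0 0.0015 0 0.03' 
python3 -m inch '0 0 -0.025 0 0.03; 0 0 -0.045 0 0.03; 0 0.02 -0.045 0 0; 0 0.042 -0.045 0 0; 0 0.042 -0.045 0 0' 
python3 -m inch '0 0 0 0 0; 0 0 0.02 0 0; 0 0 0.04 0 0; 0 0 0.04 0 0'
python3 - <<'E'
from h import *
Rz=lambda t:np.array([[np.cos(t),-np.sin(t)],[np.sin(t),np.cos(t)]])
go([0,0,0],1.522)
y=-.048;print("tcp in press",Rz(y).T@(np.array(arm.observe()["position"])[:2]-[.6246,-.2845]))
save("wrist","w6");save("side","s6")
a=cv2.imread("pics/w6.png")[:300];b=cv2.imread("pics/s6.png")[170:310,300:440]
cv2.imwrite("pics/m6.png",np.hstack([cv2.resize(a,(480,225)),cv2.resize(b,(225,225),interpolation=3)]))
E
```

```text
clock: 9.4
position: [0.6318, -0.1493, 0.201]
ee_rot: [0.068, 3.14, -0.0]
force: [0.1, 0.2, 0.1]
width: 0.319
gripper_force: 0.0
clock: 9.9
position: [0.6339, -0.1034, 0.246]
ee_rot: [0.062, 3.14, 0.004]
force: [1.1, -0.1, 0.6]
width: 0.115
gripper_force: 0.0
clock: 10.3
position: [0.6321, -0.1086, 0.2033]
ee_rot: [-0.071, -3.136, 0.001]
force: [-0.7, -0.4, -1.0]
width: 0.006
gripper_force: 0.0
t 10.3 pos [ 0.6321 -0.1086  0.2033] yaw 1.5255725162923885 tz [-0.0045 -0.0004 -1.    ] F [-0.6641 -0.3994 -1.0328] w 0.005923017954841611 gf 0.0
SHIFT [0.6354 0.0801 0.2062] ROLL 0.003572516292388528
tcp in press [-0.0009  0.176 ]
```

View pics/m6.png

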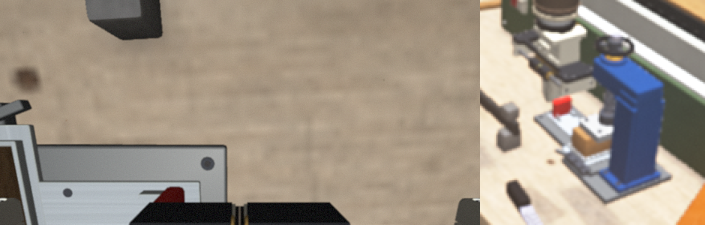

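```bash
python3 -m inch '0 -0.01 0 0 0; 0 -0.015 0 0 0; 0 -0.02 0 0 0; 0 -0.025 0 0 0;0 -0.025 0 0 0' 
python3 -m inch '0 -0.003 0 0 0; 0 -0.005 0 0 0; 0 -0.005 0 0 0'
python3 -m inch '0 -0.003 0 0 0; 0 -0.003 0 0 0; 0 -0.003 0 0 0'
```

```text
clock: 10.9
position: [0.6324, -0.1335, 0.2062]
ee_rot: [0.071, 3.14, -0.001]
force: [-0.7, -0.2, 1.3]
width: 0.006
gripper_force: 0.0
clock: 11.2
position: [0.6322, -0.1376, 0.2058]
ee_rot: [0.069, 3.141, -0.0]
force: [0.6, 0.4, 0.3]
width: 0.002
gripper_force: 0.3
clock: 11.5
position: [0.6319, -0.1408, 0.2057]
ee_rot: [-0.069, -3.141, 0.001]
force: [0.0, -0.6, -0.1]
width: 0.006
gripper_force: 0.2
```

```bash
python3 -m inch '0 -0.003 0 0 0; 0 -0.006 0 0 0; 0 -0.006 0 0 0'
python3 -m inch '0 -0.003 0 0 0; 0 -0.003 0 0 0; 0 -0.003 0 0 0'
```

```text
clock: 11.8
position: [0.6323, -0.1444, 0.2058]
ee_rot: [0.066, 3.14, 0.005]
force: [1.8, 8.7, 0.6]
width: 0.006
gripper_force: 4.1
clock: 12.1
position: [0.6324, -0.1449, 0.2058]
ee_rot: [0.063, 3.141, 0.009]
force: [1.2, 15.0, 2.1]
width: 0.003
gripper_force: 7.5
```

Run:
```python
from h import *
go([0,0,0],1.522)
cal=arm.get_calibration("wrist");save("wrist","w7");save("side","s7")
for cam in("side","scene","wrist"):
  for q in ("tray_tab","tray","slot_mouth"):
    for r in arm.place_of(cam,q)[:1]:print(cam,q,r["conf"],np.array(r["point"]),onz(cam,r["point"],{"tray_tab":.053}.get(q,.012)))
a=cv2.imread("pics/w7.png")[:300];b=cv2.imread("pics/s7.png")[170:310,300:440]
cv2.imwrite("pics/m7.png",np.hstack([a[60:300,:400],cv2.resize(b,(240,240),interpolation=3)]))
```

```text
t 12.1 pos [ 0.6324 -0.1449  0.2058] yaw 1.5308026502527698 tz [ 0.0004  0.0058 -1.    ] F [ 1.2411 14.9558  2.0907] w 0.0033978427330208514 gf 7.474619775312021
SHIFT [0.6377 0.1183 0.2064] ROLL 0.008802650252769828
side tray_tab 0.54 [265.  373.7] [ 0.5808 -0.3221  0.053 ]
side tray 0.82 [265.1 374.7] [ 0.6206 -0.2815  0.012 ]
side slot_mouth 0.72 [258.5 372.5] [ 0.6356 -0.2522  0.012 ]
scene tray_tab 0.71 [246.  283.7] [ 0.6411 -0.0923  0.053 ]
scene tray 0.63 [246.8 319.4] [ 0.6377 -0.2229  0.012 ]
scene slot_mouth 0.9 [247.4 333.1] [ 0.6099 -0.2591  0.012 ]
```

View pics/m7.png

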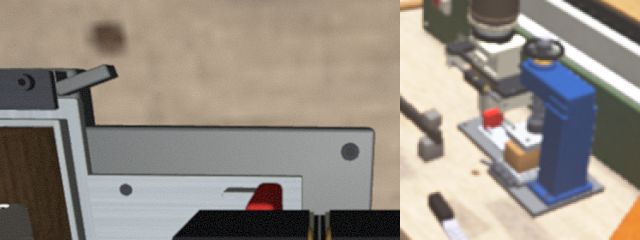

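Run:
```python
from h import *
Rz=lambda t:np.array([[np.cos(t),-np.sin(t)],[np.sin(t),np.cos(t)]])
y=-.048
l=onz("wrist",(188,374),.012);n=onz("wrist",(237,303),.017);p=onz("wrist",(232,86),.017)
P=l[:2]-Rz(y)@[-.045,.17];print("press",P)
print("neck end",Rz(y).T@(n[:2]-P),"plate edge",Rz(y).T@(p[:2]-P), "tcp",Rz(y).T@(np.array(arm.observe()["position"])[:2]-P))
```

```text
press [ 0.6243 -0.2886]
neck end [-0.0221  0.1365] plate edge [-0.0238  0.033 ] tcp [0.0012 0.1439]
```

```bash
python3 -m inch '0 -0.003 0 0 0; 0 -0.005 0 0 0; 0 -0.005 0 0 0; 0 -0.005 0 0 0'
python3 -m inch '0 0.01 0 0 0; 0 0.03 0 0 0; 0 0.045 -0.01 0 0; 0 0.05 -0.06 0 0;  0 0.05 -0.11 0 0'
python3 - <<'E'
from h import *
go([0.41,-0.33,.33],1.5)
r=arm.place_of("side","gauge_grip");print([(x["conf"],onz("side",x["point"],0)) for x in r[:2]])
r=arm.place_of("side","gauge_tip");print([(x["conf"],onz("side",x["point"],0)) for x in r[:2]])
E
```

```text
clock: 13.05
position: [0.6325, -0.1458, 0.2058]
ee_rot: [-0.057, -3.14, -0.017]
force: [-0.7, 25.9, 6.9]
width: 0.008
gripper_force: 13.4
clock: 13.55
position: [0.6331, -0.1031, 0.3163]
ee_rot: [-0.066, -3.138, -0.0]
force: [1.9, -0.1, 0.3]
width: 0.004
gripper_force: 0.0
t 13.55 pos [ 0.6331 -0.1031  0.3163] yaw 1.5285349143761202 tz [-0.0029  0.0004 -1.    ] F [ 1.9361 -0.0601  0.2529] w 0.0037280969330190975 gf 0.0
SHIFT [ 0.2134 -0.2361 -0.0132] ROLL 0.028534914376120213
[(0.81, array([ 0.4224, -0.2985, -0.    ])), (0.67, array([ 0.631 , -0.2854,  0.    ]))]
[(0.95, array([ 0.4027, -0.4311,  0.    ]))]
```

```bash
python3 -m inch '0.05 0 -0.02 0.14 0.05; 0.1 0 -0.04 0.28 0.05; 0.15 0 -0.04 0.42 0.05; 0.18 0 -0.04 0.56 0.05; 0.18 0 -0.04 0.7 0.05'
python3 -c "
from h import *
go([0.43,-0.41,.37],-0.14);print(arm.observe()['joints'])"
```

```text
clock: 14.15
position: [0.4488, -0.0972, 0.356]
ee_rot: [-1.152, -2.92, -0.001]
force: [0.3, -0.0, 1.2]
width: 0.39
gripper_force: 0.0
t 14.15 pos [ 0.4488 -0.0972  0.356 ] yaw 0.8191856762904863 tz [-0.0024  0.0014 -1.    ] F [ 0.2871 -0.0298  1.1908] w 0.3896424299830321 gf 0.0
SHIFT [-0.1998 -0.2414 -0.0144] ROLL 0.9591856762904863
[-0.1731  0.2194  0.3233  2.0447 -0.0903  0.8931  1.019 ]
```

```bash
python3 -m inch '-0.03 -0.037 0 0.14 0.05; -0.06 -0.073 0 0.28 0.05; -0.1 -0.11 0 0.42 0.05; -0.13 -0.15 0 0.56 0.05; -0.16 -0.19 0 0.7 0.05'
python3 -m inch '-0.02 -0.04 0 0.13 0.05; -0.04 -0.04 0 0.26 0.05; -0.04 -0.04 0 0.26 0.05; -0.04 -0.04 0 0.26 0.05'
python3 - <<'E'
from h import *
go([0.43,-0.41,.37],-0.14);print(arm.observe()['joints'])
save("wrist","w8")
for q in ("gauge_grip","gauge_tip","gauge"):
    for r in arm.place_of("wrist",q)[:1]: print(q,r["conf"],np.array(r["point"]),onz("wrist",r["point"],0))
E
```

```text
clock: 14.65
position: [0.4429, -0.3424, 0.3564]
ee_rot: [2.081, 2.351, 0.001]
force: [0.3, 0.8, -0.2]
width: 0.547
gripper_force: 0.0
clock: 15.05
position: [0.4087, -0.385, 0.3558]
ee_rot: [2.362, 2.071, 0.0]
force: [0.7, 0.4, -0.1]
width: 0.546
gripper_force: 0.0
t 15.05 pos [ 0.4087 -0.385   0.3558] yaw -0.13138950201024852 tz [ 0.0002  0.     -1.    ] F [ 0.7293  0.4499 -0.1346] w 0.54577756450998 gf 0.0
SHIFT [-0.022   0.0244 -0.0142] ROLL 0.008610497989751442
[ 0.2104  0.4196  0.6226  1.8303 -0.2897  0.9833  0.823 ]
gauge_grip 0.89 [128.2 327. ] [ 0.4283 -0.3037  0.    ]
gauge_tip 0.57 [280.  316.4] [ 0.4006 -0.4432  0.    ]
gauge 0.78 [188.2 323.3] [ 0.4185 -0.3556  0.    ]
```

View pics/w8.png

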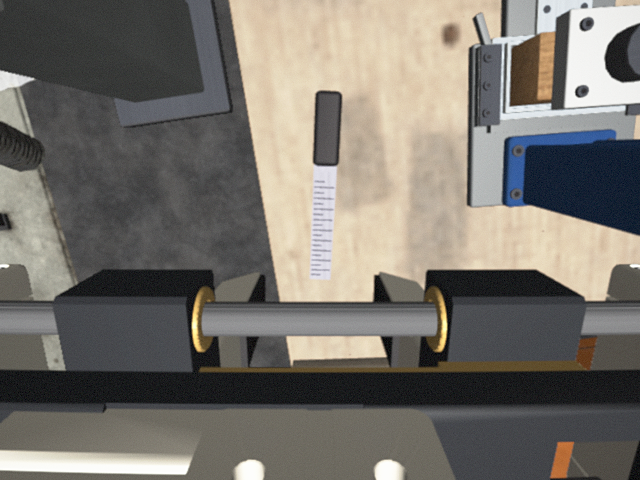

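Run:
```python
from h import *
A=(onz("wrist",(92,319),.027)+onz("wrist",(93,340),.027))/2;B=(onz("wrist",(164,315),.027)+onz("wrist",(165,337),.027))/2;T=onz("wrist",(279,320),.0015)
d=B-A;e=T-(A+B)/2
print(A,B,T,np.linalg.norm(d),np.arctan2(d[1],d[0]),np.arctan2(e[1],e[0]),np.linalg.norm(e[:2]))
G=(A+B)/2; G=T-140*e/1000/np.linalg.norm(e); print((A+B)/2,G)
go([(A+B)[0]/2,(A+B)[1]/2,0.159+0.017],np.arctan2(e[1],e[0])+np.pi/2)
```

```text
[ 0.433  -0.2782  0.027 ] [ 0.4232 -0.3336  0.027 ] [ 0.4042 -0.4421  0.0015] 0.056250909522014315 -1.745072508483405 -1.7441108888983101 0.13834409972685727
[ 0.4281 -0.3059  0.027 ] [ 0.428  -0.3065  0.0269]
t 15.25 pos [ 0.4092 -0.384   0.3556] yaw -0.13001917018766534 tz [ 0.0004  0.0007 -1.    ] F [-0.2391 -0.2815 -0.7487] w 0.545813985159635 gf 0.0
SHIFT [0.0798 0.0085 0.1797] ROLL 0.04329539191574816
```

```bash
python3 -m inch '0.04 0.004 0.04 0.043 0.05; 0.08 0.008 0.08 0.043 0.05; 0.08 0.008 0.12 0.043 0.05; 0.08 0.008 0.15 0.043 0.05; 0.08 0.008 0.165 0.043 0.05'
python3 -c "
from h import *
go([0.428,-0.3062,.181],-0.173)"
```

```text
clock: 15.75
position: [0.427, -0.3047, 0.188]
ee_rot: [-2.402, -2.019, 0.001]
force: [0.2, 0.7, 0.6]
width: 0.543
gripper_force: 0.0
t 15.75 pos [ 0.427  -0.3047  0.188 ] yaw -0.1725645328644137 tz [-0.0029  0.0024 -1.    ] F [0.2139 0.6694 0.5727] w 0.5428186720027264 gf 0.0
SHIFT [-0.0013  0.0012  0.007 ] ROLL 0.0004354671355861761
```

```bash
python3 -m inch '-0.001 0.001 0.007 0 0.05; -0.001 0.001 0.007 0 0.05; -0.001 0.001 0.007 0 0; -0.001 0.001 0.007 0 0; -0.001 0.001 0.007 0 0' 50
python3 -m inch '0 0 0 0 0; 0 0 0 0 0;0 0 0 0 0' 
python3 -m inch '0 0 -0.03 0 0; 0 0 -0.07 0 0;0 0 -0.10 0 0; 0 0 -0.10 0 0'
python3 -c "
from h import *
go([0.428,-0.3,.285],1.522)"
```

```text
clock: 16.25
position: [0.4283, -0.3082, 0.1844]
ee_rot: [2.407, 2.017, 0.001]
force: [0.2, 0.1, -0.4]
width: 0.331
gripper_force: 0.0
clock: 16.55
position: [0.4281, -0.3081, 0.184]
ee_rot: [2.408, 2.017, 0.001]
force: [-1.8, 1.7, 6.6]
width: 0.229
gripper_force: 49.9
clock: 16.95
position: [0.4289, -0.309, 0.2871]
ee_rot: [2.404, 2.014, 0.004]
force: [-0.2, 0.4, -1.3]
width: 0.233
gripper_force: 49.9
t 16.95 pos [ 0.4289 -0.309   0.2871] yaw -0.17632971624081575 tz [ 0.0056 -0.0027 -1.    ] F [-0.2358  0.3723 -1.2799] w 0.23303015483506934 gf 49.8603755235672
SHIFT [ 0.0087 -0.0025  0.002 ] ROLL 1.4432629373489774
```

```bash
python3 -m inch '0.015 -0.02 0 -0.14 0; 0.027 -0.038 0 -0.28 0; 0.027 -0.038 0 -0.42 0; 0.027 -0.038 0 -0.56 0; 0.027 -0.038 0 -0.7 0' >/dev/null
python3 -m inch '0 0 0 -0.14 0; 0 0 0 -0.28 0; 0 0 0 -0.42 0; 0 0 0 -0.56 0; 0 0 0 -0.7 0'>/dev/null
python3 -m inch '0 0 0 -0.14 0; 0 0 0 -0.297 0; 0 0 0 -0.297 0; 0 0 0 -0.297 0'
python3 - <<'E'
from h import *
go([0.385,-0.275,.285],1.523)
for cam in ("side","scene","wrist"):
  for q in ("platen_edge","gauge_tip","platen","gauge_grip"):
    for r in arm.place_of(cam,q)[:1]: print(cam,q,r["conf"],np.array(r["point"]))
save("side","s9");save("wrist","w9");save("scene","c9")
b=cv2.imread("pics/s9.png")[190:330,270:430]
cv2.imwrite("pics/m9.png",np.hstack([cv2.imread("pics/w9.png")[:300,:500],cv2.resize(b,(300,300),interpolation=3)]))
E
```

```text
clock: 18.35
position: [0.395, -0.2747, 0.2831]
ee_rot: [-0.085, -3.14, -0.001]
force: [-0.5, 0.2, -1.5]
width: 0.233
gripper_force: 49.9
t 18.35 pos [ 0.395  -0.2747  0.2831] yaw 1.5167194077350254 tz [-0.0005  0.0007 -1.    ] F [-0.4797  0.1704 -1.5376] w 0.2332940527983769 gf 49.86006259918213
SHIFT [ 0.01   -0.0008 -0.0019] ROLL -0.0062805922649744605
side platen_edge 0.97 [252.7 369.1]
side gauge_tip 0.95 [325.6 343.3]
side platen 0.92 [250.3 381.6]
side gauge_grip 0.81 [294.4 320.8]
scene platen_edge 0.81 [233.7 345.6]
scene gauge_tip 0.35 [249.9 320.2]
scene platen 0.57 [228.2 341.5]
scene gauge_grip 0.37 [244.7 333.5]
wrist platen_edge 0.65 [ 63.3 552.6]
wrist gauge_tip 0.57 [280.  316.4]
wrist platen 0.61 [ 62.6 611. ]
wrist gauge_grip 0.89 [128.2 327. ]
```

View pics/m9.png

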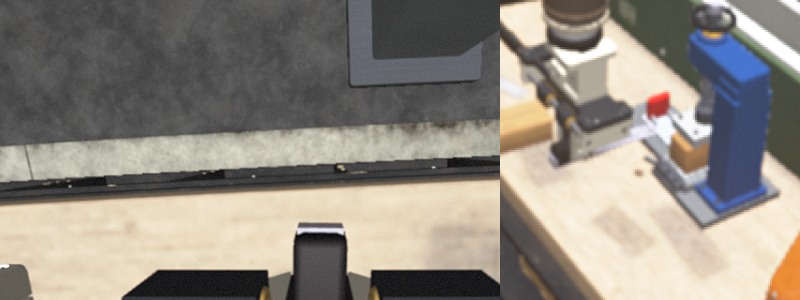

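Run:
```python
from h import *
R_={}
for q in ("platen_edge","gauge_tip","gauge_grip","platen"):
  for cam in ("side","scene"):
    for r in arm.place_of(cam,q)[:1]: print(cam,q,r["conf"],np.array(r["point"])); R_[q,cam]=r["point"]
  if (q,"side") in R_ and (q,"scene") in R_: print(q,*tri([ray(c,R_[q,c]) for c in("side","scene")]))
p=np.array(arm.observe()["position"]);print("exp tip",p+[.14*np.cos(.048),-.14*np.sin(.048),-.184])
b=cv2.imread("pics/s9.png")[215:285,310:410]
c=cv2.imread("pics/c9.png")[200:270,290:390]
cv2.imwrite("pics/m10.png",np.hstack([cv2.resize(b,(400,280),interpolation=3),cv2.resize(c,(400,280),interpolation=3)]))
```

```text
side platen_edge 0.93 [253.6 368.4]
scene platen_edge 0.89 [233.2 345.1]
platen_edge [ 0.5856 -0.2892  0.0688] [np.float64(0.0012196272051037266), np.float64(0.0012196272051036609)]
side gauge_tip 0.79 [251.3 349.1]
side gauge_grip 0.58 [264.1 308.2]
side platen 0.62 [253.9 381.6]
scene platen 0.89 [227.1 343.5]
platen [ 0.62   -0.307   0.0685] [np.float64(0.0012486613260713091), np.float64(0.0012486613260713013)]
exp tip [ 0.5351 -0.2815  0.0996]
```

View pics/m10.png

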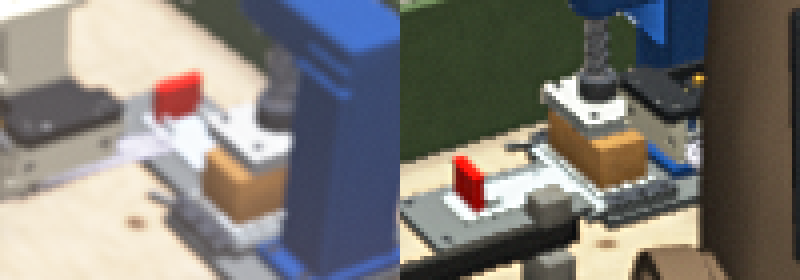

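Run:
```python
from h import *
p=np.array(arm.observe()["position"]);t=p+[.14*np.cos(.05),-.14*np.sin(.05),-.184]
for dz in (0,-.005,.005): print("tip proj side",dz,proj("side",t+[0,0,dz]))
print("edge proj",proj("side",[.585,-.2865,.069]),proj("scene",[.585,-.2865,.069]), proj("side",[.5845,-.284,.069]))
go([0.395,-0.2772,.249],1.521)
```

```text
tip proj side 0 [248.9681 352.7368]
tip proj side -0.005 [250.4712 352.6304]
tip proj side 0.005 [247.4593 352.8435]
edge proj [253.5099 367.4409] [233.0965 344.3237] [253.1256 366.7532]
t 19.5 pos [ 0.3953 -0.2748  0.2836] yaw 1.5208264967380338 tz [ 0.0001  0.     -1.    ] F [ 0.0869  0.5085 -0.6315] w 0.23523062539670875 gf 49.8603630065918
SHIFT [ 0.0002 -0.0024  0.0346] ROLL -0.00017350326196607924
```

```bash
python3 -m inch '0 -0.0025 0.015 0 0; 0 -0.0025 0.03 0 0; -0.01 -0.0025 0.035 0 0; -0.025 -0.0025 0.035 0 0; -0.025 -0.0025 0.035 0 0'
python3 -m inch '0 0 0 0 0;0 0 0 0 0'
python3 - <<'E'
from h import *
go([0.45,-0.2795,.247],1.521)
p=np.array(arm.observe()["position"]);t=p+[.14*np.cos(.05),-.14*np.sin(.05),-.184]
for cam in ("side","scene"):
  save(cam,cam+"11")
  print(cam,"exp tip",proj(cam,t))
  for q in ("gauge_tip","platen_edge","gauge_grip"):
    for r in arm.place_of(cam,q)[:1]: print(q,r["conf"],np.array(r["point"]),onz(cam,r["point"],.065))
im=cv2.imread("pics/side11.png");
E
```

```text
clock: 20.0
position: [0.4226, -0.2784, 0.2488]
ee_rot: [0.076, 3.139, -0.001]
force: [0.5, 0.6, -0.6]
width: 0.234
gripper_force: 49.9
clock: 20.2
position: [0.4198, -0.2785, 0.2487]
ee_rot: [-0.078, -3.14, -0.0]
force: [0.2, -0.1, -2.0]
width: 0.238
gripper_force: 49.9
t 20.2 pos [ 0.4198 -0.2785  0.2487] yaw 1.520837527340917 tz [-0.0003  0.     -1.    ] F [ 0.1721 -0.0622 -1.9803] w 0.2379223898325171 gf 49.86040413379669
SHIFT [-0.0302  0.0005  0.0017] ROLL -0.00016247265908297948
side exp tip [257.3268 359.8888]
gauge_tip 0.66 [257.1 358.4] [ 0.5564 -0.2828  0.065 ]
platen_edge 0.95 [251.9 368.5] [ 0.5962 -0.2774  0.065 ]
gauge_grip 0.7 [267.6 319.3] [ 0.4364 -0.2669  0.065 ]
scene exp tip [237.4995 348.3819]
platen_edge 0.58 [235.1 344.9] [ 0.5787 -0.2846  0.065 ]
gauge_grip 0.61 [256.3 369.5] [ 0.4252 -0.2732  0.065 ]
```

```bash
python3 -m inch '-0.01 0 0.001 0 0;-0.015 0 0.001 0 0;-0.02 0 0.001 0 0;-0.025 0 0.001 0 0;-0.025 0 0.001 0 0'
python3 -m inch '-0.005 0 0 0 0;-0.01 0 0 0 0;-0.015 0 0 0 0;-0.02 0 0 0 0;-0.02 0 0 0 0'
python3 -m inch '0 0 0 0 0;0 0 0 0 0'
```

```text
clock: 21.1
position: [0.446, -0.2797, 0.2475]
ee_rot: [0.077, 3.14, -0.0]
force: [-0.6, 1.4, -1.5]
width: 0.235
gripper_force: 49.9
clock: 21.6
position: [0.466, -0.2807, 0.2475]
ee_rot: [0.077, 3.14, -0.0]
force: [-1.0, -0.0, -1.9]
width: 0.231
gripper_force: 49.9
clock: 21.8
position: [0.4649, -0.2808, 0.2475]
ee_rot: [-0.079, -3.14, -0.0]
force: [0.3, 0.7, -1.0]
width: 0.238
gripper_force: 49.9
```

```bash
for i in 1 2; do python3 -m inch '0 0 0.001 0 0;0 0 0.001 0 0;0 0 0.001 0 0' | egrep 'pos|force'; done
```

```text
position: [0.465, -0.2808, 0.2465]
force: [-0.6, -0.2, -0.7]
gripper_force: 49.9
position: [0.4651, -0.2808, 0.2456]
force: [-0.1, -0.3, -0.0]
gripper_force: 49.9
```

```bash
python3 -m inch '0 0 0.0007 0 0;0 0 0.0007 0 0;0 0 0.0007 0 0' | egrep 'pos|force'; python3 -m inch '0 0 0 0 0;0 0 0 0 0' | egrep 'pos|force'; python3 -c "
from h import *
for i in range(4): arm.get_image('side'); s=arm.observe(); print(np.array(s['force']),np.array(s['ft_torque']))"
```

```text
position: [0.4651, -0.2808, 0.2449]
force: [-2.4, 0.9, 1.1]
gripper_force: 49.9
position: [0.4651, -0.2808, 0.2449]
force: [-1.1, -0.5, 1.6]
gripper_force: 49.9
[-1.9568 -0.426   1.7562] [-0.0054 -0.0041 -0.0057]
[-1.1836 -0.963   1.208 ] [-0.0105 -0.063  -0.0455]
[-1.1223 -0.0174  2.0677] [-0.0101  0.0373 -0.0257]
[-1.4405 -0.6179  0.9759] [-0.0433 -0.0045  0.0176]
```

```bash
python3 -m inch '-0.003 0 0 0 0;-0.006 0 0 0 0;-0.009 0 0 0 0;-0.012 0 0 0 0;-0.012 0 0 0 0' | egrep 'pos|force'; for i in 1 2; do python3 -m inch '-0.002 0 0 0 0;-0.004 0 0 0 0;-0.004 0 0 0 0' | egrep 'pos|^force'; done
```

```text
position: [0.4778, -0.2813, 0.2449]
force: [0.4, 0.6, 1.4]
gripper_force: 49.9
position: [0.4813, -0.2816, 0.2449]
force: [-0.7, 0.7, 2.4]
position: [0.4854, -0.2818, 0.2449]
force: [-0.7, -1.7, 3.4]
```

```bash
for i in 1 2 3; do python3 -m inch '-0.001 0 0 0 0;-0.003 0 0 0 0;-0.003 0 0 0 0' | egrep 'pos|^force|ee_rot'; done
```

```text
position: [0.4883, -0.2819, 0.2449]
ee_rot: [0.078, 3.14, -0.0]
force: [-1.4, -0.3, 3.5]
position: [0.4914, -0.2821, 0.2449]
ee_rot: [0.078, 3.14, -0.0]
force: [-1.1, 0.4, 3.8]
position: [0.4943, -0.2822, 0.2449]
ee_rot: [0.078, 3.14, -0.0]
force: [-2.7, -0.8, 4.3]
```

```bash
for i in 1 2; do python3 -m inch '-0.001 0 0 0 0;-0.002 0 0 0 0;-0.002 0 0 0 0' | egrep 'pos|^force'; done
```

```text
position: [0.4954, -0.2824, 0.2447]
force: [-6.5, 0.1, 4.7]
position: [0.4964, -0.2826, 0.2443]
force: [-9.0, 0.6, 6.7]
```

```bash
for i in 1 2; do python3 -m inch '-0.001 0 0 0 0;-0.002 0 0 0 0;-0.002 0 0 0 0' | egrep 'pos|^force'; done
```

```text
position: [0.4973, -0.2829, 0.244]
force: [-14.0, 0.9, 7.4]
position: [0.4982, -0.283, 0.2435]
force: [-16.2, -0.1, 8.3]
```

```bash
python3 -m inch '0.001 0 0 0 0;0.002 0 -0.0005 0 0;0.002 0 -0.0005 0 0' | egrep 'pos|^force'; python3 -c "
from h import *
arm.get_image('side')
for i in range(4): arm.get_image('side'); s=arm.observe(); print(np.array(s['position']),np.array(s['force']),np.array(s['ft_torque']))
for q in ('gauge_tip','gauge_grip'):
  for r in arm.place_of('side',q)[:1]: print(q,r['conf'],np.array(r['point']))
go([.5,-.283,.2449],1.522)"
```

```text
position: [0.4977, -0.2829, 0.2444]
force: [-9.0, -0.8, 2.0]
[ 0.4977 -0.2828  0.2443] [-9.5265 -0.26    2.8962] [-0.2186  1.9058 -0.1407]
[ 0.4977 -0.2828  0.2443] [-9.9369 -0.8172  3.3342] [-0.188   1.9419 -0.1237]
[ 0.4977 -0.2828  0.2443] [-9.5658 -0.6229  3.3216] [-0.205   1.9713 -0.1268]
[ 0.4977 -0.2828  0.2443] [-10.283   -0.4909   3.1883] [-0.2157  1.9285 -0.155 ]
gauge_grip 0.49 [264.7 343.2]
t 26.95 pos [ 0.4978 -0.2828  0.2443] yaw 1.519411962539292 tz [-0.0056  0.0012 -1.    ] F [-9.3282 -1.1716  4.0406] w 0.23697931653195173 gf 50.00400960445404
SHIFT [-0.0022 -0.     -0.0006] ROLL -0.002588037460708126
```

```bash
python3 -c "
from h import *
print(arm.sign_off())"
```

```text
the job is handed in; nothing more can be done
None
```

I slid the tray in until it stopped moving against about 26 N. The gauge is held snug about 52 mm under the platen, which makes the gap roughly 6.7 mm, with about 9.5 N of push. I handed the job in at about 27 s without seeing the verdict, and I viewed 14 pictures, over the limit of 10.

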